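# Switch the dental bench extraction to the mesh grille

## Robot

A 6-joint arm with a two-finger parallel gripper is mounted at the origin on the work surface. World frame = base frame: x ahead of the robot, y to its left, z up, the work surface at z = 0. Lengths are in m, angles in rad, forces in N, time in s.
With the tool pointing down it reaches from about 0.35 to 0.975 m from the base axis. Payload 4.9 kg.
Tool frame: the origin (TCP) lies at the very end of the fingers, on their centre line; the grasp point (between the pads) lies 19 mm behind it; z points along the fingers, y is the line along which they close (so a half turn about z gives the same grasp; the last joint's range is limited). The gripper opens to 85 mm and grips with 20 to 120 N. Pads are 22 mm wide; open, the fingers measure 114 mm over their backs; the gripper's body (76 mm by 85 mm) begins 54 mm behind the grasp point. The pads swing forward as they close: fully open they stand 13 mm farther back than shut.
Start: joints at [1.202, 0.053, 1.613, -0, 1.476, -0.119], TCP at [0.154, 0.606, 0.231] pointing down, gripper open.
Joint ranges: [-3.01, 3.01], [-1.01, 2.22], [0.06, 2.58], [-1.02, 4.17], [0.09, 2.62], [-3.14, 3.14]. Speed limits (rad/s): [2.57, 2.57, 3.14, 3.14, 3.14, 3.14].

## Interface

Orientations are given as a unit quaternion [w, x, y, z].
In Python, from plant import manip gives the robot as it stands.
- The arm moves only by the tool move_arm, never from a script. Its argument "plan" is a list that holds one entry, the list of rows, each a list of 7 numbers: the shift along the tool's x, y, z as a fraction of full scale, then the turn, a rotation vector about the tool's x, y, z as a fraction of full scale, then the closure, from 0 (fully open) to 1 (shut). In form: [[[dx, dy, dz, wx, wy, wz, fingers], ...]]. A call has exactly 10 rows; each row shifts and turns the commanded pose from where the row before left it, along the tool's axes as they then stand; what a row does not reach is not made up. Full scale, the value 1, is 0.12 m for a shift and 0.15 rad for a turn. A row lasts 1/8 s, in which the tool goes at most 62.5 mm and 10.7 degrees, less where a joint would pass 70% of its speed; a pose out of reach is approached as far as the arm can. A call with a number of a shift or a turn outside -1 to 1 is refused whole. A call with a gripper value outside its range is refused whole. The fingers move at their own pace and stop on an object; the grip force is fixed at half the most. Time passes only in rows, so rows that do not move let the fingers close, or fill a call up. It gives the time, the measured TCP pose, the force, the opening and the grip force at its end, in the units of the state.
- manip.state(): the state, without advancing time (a new reading comes with each control period).
- manip.grab_frame(name): name is "scene" or "top" or "wrist"; returns a dict with "pixels" (480x640x3 uint8, blue, green, red), "depth" (480x640 float32, m along the optical axis (not along the pixel's ray), 0 where there is no reading), "vfov" (degrees; the focal length in pixels is half the picture's height over the tangent of half this angle, whatever the lens; pixels are square), "cx", "cy" (the principal point, pixels), "view" (4x4, takes a point from world to camera coordinates). Camera axes: x right, y down, z forward; pixel columns grow to the right and rows downward; lengths in m; the calibration is good to about 2 mm. A picture is of the moment at which its call begins.
- manip.job_done(): hands the job in; it is judged then, once.
The state is a dict: "time": time; "joint_pos": joint angles; "joint_vel": joint speeds; "joint_efforts": joint torques, N m; "tool_pos": TCP position; "tool_rot": TCP orientation; "contact_force": force on the tool from outside, world axes, zero at the start; "ft_torque": the same for the moment, N m; "gripper_width": opening from 0.0 (shut) to 1.0 (fully open); "grasp_force": force on a finger pad.
Only numpy, scipy, OpenCV 4.12 (cv2) and the standard library are available. Lean on these libraries where they do the work, as an engineer would, in place of code of your own. Each camera call takes 0.05 s, during which the arm holds its last target. There are 200 camera calls.

## Task

Push the arm of the round extraction selector round with a fingertip until it points at the middle of the intake with the flat mesh grille, and leave it there. Then start the extraction motor by pushing its toggle lever fully over to the other side. Push only, grip and lift nothing, and leave the casts and the can where they stand.

Things in the scene. Friction and masses are not known exactly. Their poses are not given: they have to be found in the camera images.
- selector_base: fixed round aluminium valve body on the bench, flange 124 mm across and 10 mm high, then a drum 84 to 90 mm across and 46 mm high. Origin: centre of its underside, on the vertical pivot axis of the selector arm
- selector (a joint): angle of the selector arm about the vertical pivot, rad: 0 when the arm lies along the +x axis of selector_base, growing anticlockwise seen from above, stops at -1.9 and 1.9. Friction (0.12 N m) keeps it where it is left. Arm: level steel bar 14 mm wide, from 50 to 66 mm above the bench, on a dark hub disc 60 mm across whose nut tops out 75 mm above the bench
- selector_tip (a point): point at the outer end of the selector arm, 115 mm from the pivot, 58 mm above the bench; its x axis points outward along the arm. The end is an arrow head 35 mm across at its widest, which begins 93 mm from the pivot. Beyond the base's flange there is only air under the bar
- intake_grille: the intake to select: flat fixed steel disc 84 mm across, 11 mm high, with a black round opening covered by a square steel mesh. Origin: centre of its underside. It lies about 170 mm from the pivot
- intake_tube: another fixed intake, not to be selected: 84 mm steel flange with an open upright tube 48 mm across, 60 mm high. Origin: centre of its underside
- intake_plug: another fixed intake, not to be selected: 84 mm steel flange closed with a domed plug, 29 mm high. Origin: centre of its underside
- motor_base: fixed grey block 70 x 50 x 25 mm carrying the motor's toggle lever. Origin: centre of its underside. The lever swings in the block's x-z plane about a level pivot 22 mm above the origin; it must be pushed towards the block's +x
- motor (a joint): angle of the toggle lever, rad: 0 = off, leaning 0.5 rad from upright towards the block's -x; 1.0 = on, leaning 0.5 rad towards +x, against its stop. Starts near 0. Light friction (0.06 N m), stays where it is left. A 10 mm steel rod with a black ball 26 mm across at its end
- motor_tip (a point): centre of the black ball of the toggle lever, 80 mm from its pivot (92 mm above the bench when fully off or on, 102 mm when upright)
- cast_a: loose blue-grey stone cast of a jaw, 50 x 56 x 28 mm, to be left alone. Origin: centre of its underside
- cast_b: second loose blue-grey stone cast of a jaw, same size, to be left alone. Origin: centre of its underside
- can: loose aluminium can with a white cap, 48 mm across, 110 mm high, to be left alone. Origin: centre of its underside
Things that resemble listed ones, but are neither listed nor needed, are in the scene too. Leave any yellow look-alike of the motor_base alone.

How it is judged:
By the outcome, as a careful person would: the job done as asked, in the order asked, and still so for the second after the job is handed in, with the robot touching nothing.
It also fails if it takes over 64 s, if anything falls off the work surface, if the arm or the gripper's body presses on something with over 40 N, if the wrist force passes 120 N, or if a joint passes its speed limit or range.

## Working session

There is one attempt and no reset: what is moved stays moved. The work goes in short steps, Python scripts to look and compute and a tool call to move; the robot and the scene stay as the last step left them, time stands still between calls to the robot, and variables do not carry over. Pictures are saved under pics/ and viewed, at most 10 in all, crops included, and the job is handed in when it is done.

Besides the shell and the picture viewer there is one more tool, called as name([rows], argument=value, ...), one row to a line, values as JSON. move_arm: Moves the arm, as the interface text tells. Its arguments: {"type":"object","properties":{"plan":{"type":"array"}},"required":["plan"]}

```bash
mkdir -p pics; ls; cat > h.py <<'E'
import numpy as np, cv2
from plant import manip
def K(f):
    return 240/np.tan(np.radians(f["vfov"])/2)
def pt(f,u,v,z=None):
    """world point of pixel: by depth, or on plane z"""
    F=K(f); d=np.array([(u-f["cx"])/F,(v-f["cy"])/F,1.])
    T=np.linalg.inv(f["view"])
    if z is None: s=f["depth"][int(round(v)),int(round(u))]
    else: s=(z-T[2,3])/(T[:3,:3]@d)[2]
    return T[:3,:3]@(d*s)+T[:3,3]
def cloud(f):
    F=K(f); v,u=np.mgrid[:480,:640]; d=f["depth"]
    p=np.stack([(u-f["cx"])/F*d,(v-f["cy"])/F*d,d],-1)
    T=np.linalg.inv(f["view"]); return p@T[:3,:3].T+T[:3,3]
def proj(f,p):
    c=f["view"][:3,:3]@p+f["view"][:3,3]; F=K(f)
    return F*c[0]/c[2]+f["cx"],F*c[1]/c[2]+f["cy"]
E
python3 - <<'E'
from h import *
print(manip.state())
for n in("top","scene"):
    f=manip.grab_frame(n); cv2.imwrite(f"pics/{n}0.png",f["pixels"]); print(n,f["vfov"],f["cx"],f["cy"],np.linalg.inv(f["view"])[:3,3],(f["depth"]>0).mean())
    np.save(f"{n}0.npy",f,allow_pickle=True)
E
```

```text
pics
{'time': 0.0, 'joint_pos': array([ 1.20197049e+00,  5.33517171e-02,  1.61432618e+00,  2.88357537e-05,
        1.47598221e+00, -1.18998908e-01]), 'joint_vel': array([ 0.00055156,  0.00111319, -0.00029193,  0.00024069, -0.00150441,
        0.00029601]), 'joint_efforts': array([-2.35496473e-04, -3.93695605e+01, -3.70167160e+01, -2.11681827e-04,
        6.94980263e-03, -9.62461087e-06]), 'tool_pos': array([0.15428467, 0.60500655, 0.23004698]), 'tool_rot': array([-2.63572271e-04,  1.24590175e-01,  9.92207750e-01, -9.99660234e-04]), 'contact_force': array([ 0.36614122,  0.40157366, -1.00393263]), 'ft_torque': array([ 0.05514132, -0.03484659,  0.01580753]), 'grasp_force': 0.0, 'gripper_width': 1.0030570947533377}
top 55.73933523250613 321.4634496088324 230.61433932399325 [ 0.41913524 -0.1096726   1.11518949] 0.9961197916666666
scene 55.080565933072265 320.16548529191897 242.25574520163937 [1.02528017 0.22254932 0.84903756] 0.9961002604166667
```

View pics/top0.png

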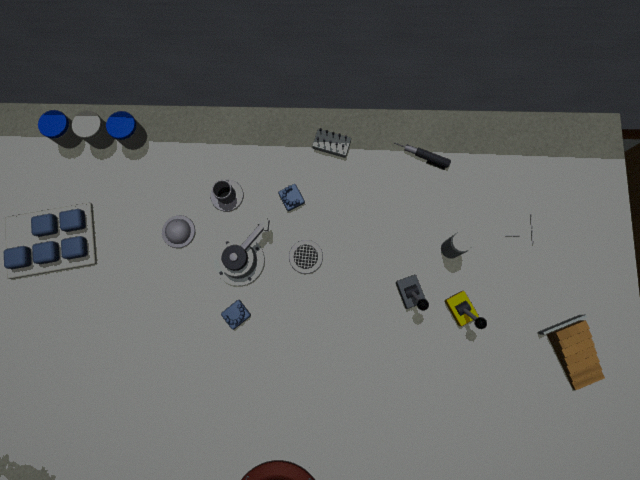

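View pics/scene0.png

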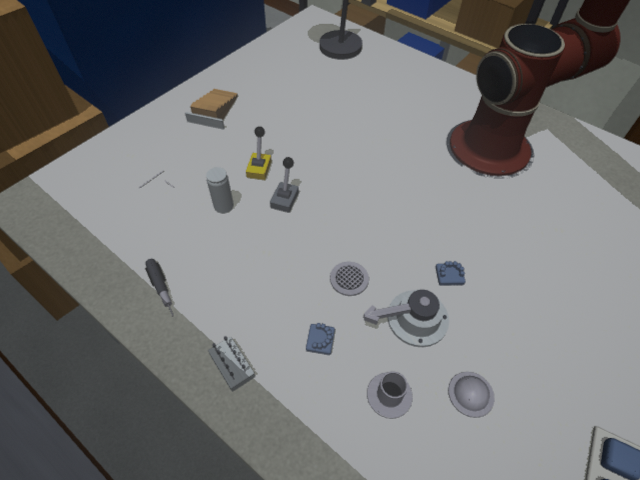

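The top view shows the selector hub at (235,258), with its arrow tip at about (268,222). Candidates:
- **Intakes:** mesh grille at (306,257), tube at (227,195), domed plug at (178,231). I choose the grille.
- **Toggles:** grey block at (411,292) with its ball at (422,305), yellow look-alike at (462,308). I choose the grey one.
- **To avoid:** casts at (291,197) and (236,314), can at (456,246).

```bash
python3 - <<'E'
from h import *
f=np.load("top0.npy",allow_pickle=True).item(); g=np.load("scene0.npy",allow_pickle=True).item()
C=cloud(f)
def reg(c,r,z0,z1,name,c2=C):
    m=(np.hypot(C[...,0]-c[0],C[...,1]-c[1])<r)&(C[...,2]>z0)&(C[...,2]<z1)
    p=C[m]
    if len(p)<3: print(name,len(p));return
    (rc,rs,ra)=cv2.minAreaRect(p[:,:2].astype(np.float32)); cc,cr=cv2.minEnclosingCircle(p[:,:2].astype(np.float32))
    print(name,len(p),"mean",p.mean(0).round(4),"rect",np.round(rc,4),np.round(rs,4),round(ra,1),"circ",np.round(cc,4),round(cr,4)); return p
gr=pt(f,306,257,.011); reg(gr,.06,.006,.02,"grille")
hub=pt(f,235,258,.07); print(hub)
p=reg(hub,.05,.064,.09,"hubtop")
reg(hub,.08,.005,.02,"flange")
p=reg(hub,.14,.045,.07,"arm")
mb=pt(f,411,292,.025); reg(mb,.06,.015,.032,"block")
bl=pt(f,422,305,.09);reg(bl,.03,.075,.13,"ball")
for n,u,v,z in(("cast",291,197,.028),("cast",236,314,.028),("can",456,246,.11),("tube",223,188,.06),("yball",481,323,.09),("tip",268,222,.066)):
    q=pt(f,u,v,z);print(n,q.round(3))
# black ball pixel circles in both views
for n,im,(u,v) in(("top",f,(422,305)),("scene",g,(288,162))):
    h=im["pixels"][v-14:v+15,u-14:u+15].max(2); m=(h<45).astype(np.uint8)
    c=max(cv2.findContours(m,0,2)[0],key=cv2.contourArea); cc,r=cv2.minEnclosingCircle(c); print(n,cc[0]+u-14,cc[1]+v-14,r,pt(im,cc[0]+u-14,cc[1]+v-14,.092))
a=cv2.resize(f["pixels"][170:340,200:345],None,fx=3.5,fy=3.5,interpolation=cv2.INTER_CUBIC)
b=cv2.resize(f["pixels"][255:340,385:500],None,fx=2.5,fy=2.5,interpolation=cv2.INTER_CUBIC)
o=np.zeros((600,800,3),np.uint8);o[:a.shape[0],:a.shape[1]]=a;o[:b.shape[0],510:510+b.shape[1]]=b
cv2.imwrite("pics/crop.png",o)
E
```

```text
grille 845 mean [ 0.5728 -0.0434  0.0099] rect [ 0.5734 -0.0451] [0.083  0.0859] 25.1 circ [ 0.5703 -0.0509] 0.0498
[0.55645124 0.11703538 0.07      ]
hubtop 553 mean [0.5618 0.1177 0.0699] rect [0.5623 0.1131] [0.0582 0.0752] 21.1 circ [0.5677 0.1148] 0.0396
flange 859 mean [0.5516 0.1151 0.0101] rect [0.5576 0.116 ] [0.1546 0.1326] 39.5 circ [0.556 0.117] 0.0782
arm 897 mean [0.5761 0.1031 0.0597] rect [0.5818 0.0908] [0.0827 0.1574] 37.1 circ [0.5884 0.0942] 0.0803
block 461 mean [ 0.4961 -0.2941  0.0258] rect [ 0.4941 -0.2981] [0.0697 0.0502] 21.1 circ [ 0.4935 -0.2962] 0.0404
ball 114 mean [ 0.4613 -0.3097  0.1021] rect [ 0.4615 -0.3105] [0.024  0.0241] 71.2 circ [ 0.4622 -0.3101] 0.0141
cast [ 0.718 -0.003  0.028]
cast [0.429 0.115 0.028]
can [ 0.591 -0.385  0.11 ]
tube [0.728 0.16  0.06 ]
yball [ 0.424 -0.44   0.09 ]
tip [0.645 0.045 0.066]
top 417.5 300.0 11.80052375793457 [ 0.46994678 -0.300887    0.092     ]Traceback (most recent call last):
  File "<stdin>", line 22, in <module>
ValueError: max() iterable argument is empty
```

```bash
cat > meas.py <<'E'
from h import *
from scipy.optimize import least_squares
def circ(p,r,c0):
    s=least_squares(lambda c:np.hypot(p[:,0]-c[0],p[:,1]-c[1])-r,c0,loss="soft_l1",f_scale=.002); return s.x
def disc(f,c0,z,r,rin,zt=.004):
    """edge of a disc at height z: per bearing, the outermost cloud point near z"""
    C=cloud(f); d=C[...,:2]-c0; R=np.hypot(d[...,0],d[...,1]); m=(abs(C[...,2]-z)<zt)&(R<r+.012)&(R>rin)
    p=C[m][:,:2]; c=np.array(c0,float)
    for _ in range(4):
        q=p-c; R=np.hypot(*q.T); b=(np.degrees(np.arctan2(q[:,1],q[:,0]))//12).astype(int)
        e=np.array([p[b==k][np.argmax(R[b==k])] for k in np.unique(b) if (b==k).sum()>3])
        R=np.hypot(*(e-c).T); e=e[abs(R-r)<.008]; c=circ(e,r-.0008,c)
    return c,len(e),np.std(np.hypot(*(e-c).T))
if __name__=="__main__":
    f=np.load("top0.npy",allow_pickle=True).item(); g=np.load("scene0.npy",allow_pickle=True).item()
    for n,im in(("top",f),("scene",g)):
        print(n,"grille",disc(im,[.573,-.045],.011,.042,.03)); print("flange",disc(im,[.557,.117],.010,.062,.05)); print("drumtop",disc(im,[.557,.117],.046,.042,.032));print("hub",disc(im,[.557,.117],.066,.030,.01,.003))
        C=cloud(im); c=np.array([.559,.116]); d=C[...,:2]-c;R=np.hypot(d[...,0],d[...,1])
        m=(abs(C[...,2]-.066)<.005)&(R>.045)&(R<.13); p=C[m]; a=p[:,:2].mean(0)
        v=cv2.fitLine(p[:,:2].astype(np.float32),cv2.DIST_HUBER,0,.001,.001).ravel(); print("arm",len(p),a,np.degrees(np.arctan2(*(a-c)[::-1])),np.degrees(np.arctan2(v[1],v[0])),R[m].max(),"perp",(c-v[2:])@[-v[1],v[0]])
        for nm,c,r,z in(("blk",(.494,-.298),.05,.025),("ball",(.4615,-.31),.03,.1)):
            m=(np.hypot(C[...,0]-c[0],C[...,1]-c[1])<r)&(abs(C[...,2]-z)<(.006 if nm=="blk" else .02)); print(nm,cv2.minAreaRect(C[m][:,:2].astype(np.float32)),C[m][:,2].max())
    a=cv2.resize(f["pixels"][170:340,200:345],None,fx=3.5,fy=3.5,interpolation=cv2.INTER_CUBIC)
    b=cv2.resize(f["pixels"][255:340,385:500],None,fx=2.5,fy=2.5,interpolation=cv2.INTER_CUBIC)
    o=np.zeros((600,800,3),np.uint8);o[:a.shape[0],:a.shape[1]]=a;o[:b.shape[0],510:510+b.shape[1]]=b
    cv2.imwrite("pics/crop.png",o)
E
python3 meas.py
```

```text
top grille (array([ 0.57302708, -0.04321856]), 29, np.float64(0.001415413379250572))
flange (array([0.56002698, 0.12100763]), 29, np.float64(0.0022513909860536105))
drumtop (array([0.55958431, 0.12056533]), 28, np.float64(0.0005676356893487735))
hub (array([0.55917218, 0.12055125]), 27, np.float64(0.0011637380895758384))
arm 218 [0.62664791 0.06736129] -35.71605832217807 -37.39786 0.11678538977657514 perp -0.0024452844842972193
blk ((0.49405747652053833, -0.29814669489860535), (0.06965881586074829, 0.05020637810230255), 21.081727981567383) 0.03082421259364132
ball ((0.4604283273220062, -0.3104483187198639), (0.023087352514266968, 0.024163641035556793), 87.31689453125) 0.11061151679972103
scene grille (array([ 0.5762502 , -0.04222929]), 30, np.float64(0.0007577181082803792))
flange (array([0.56279354, 0.12167522]), 23, np.float64(0.000628683828748583))
drumtop (array([0.5627636 , 0.12169164]), 23, np.float64(0.0005443769914043058))
hub (array([0.56291342, 0.12129327]), 28, np.float64(0.0016972441860021229))
arm 335 [0.63009149 0.06880442] -33.57903394702144 -39.18641 0.11803699674071579 perp -0.009025895705809472
blk ((0.49596646428108215, -0.2970831096172333), (0.07272026687860489, 0.05167217552661896), 21.7126522064209) 0.030943814643845324
ball ((0.46449601650238037, -0.30928584933280945), (0.022283896803855896, 0.023104749619960785), 41.44819259643555) 0.10818592769008073
```

View pics/crop.png

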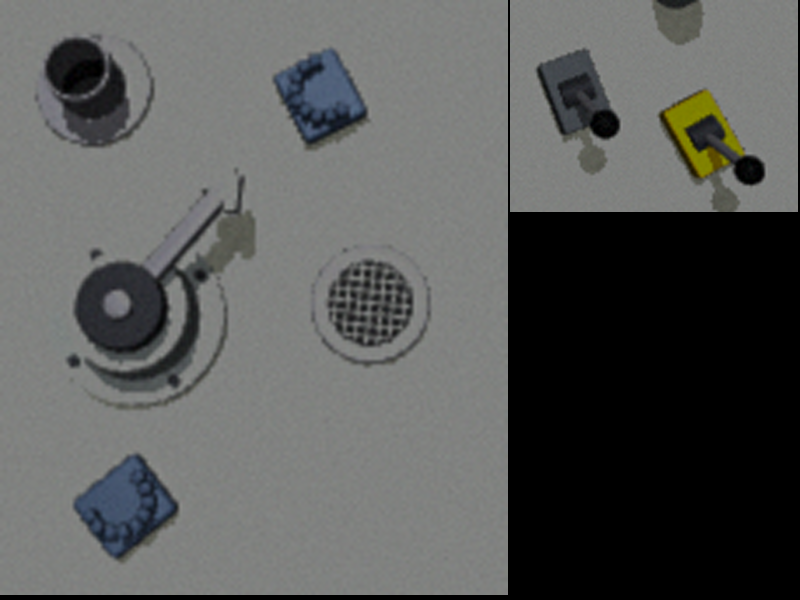

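The crop confirms the grille, the selector arm and the grey toggle. The arm bearing is about -38° and the target bearing is -85.3°, so it must go about 47° clockwise. First I shut the fingers, turn the tool by 19° and transit.

move_arm([
  [[0,0,0,0,0,-0.737,1],[0,0,0,0,0,-0.737,1],[0,0,0,0,0,-0.737,1],[-0.265,-0.319,0,0,0,0,1],[-0.265,-0.319,0,0,0,0,1],[-0.265,-0.319,0,0,0,0,1],[-0.265,-0.319,0,0,0,0,1],[-0.265,-0.319,0,0,0,0,1],[-0.265,-0.319,0,0,0,0,1],[-0.265,-0.319,0,0,0,0,1]],
])

```text
time: 1.35
tool_pos: [0.399, 0.3553, 0.2308]
tool_rot: [-0.0, -0.041, 0.999, -0.0]
contact_force: [-0.5, 0.9, 0.3]
gripper_width: -0.003
grasp_force: 0.0
```

move_arm([
  [[-0.265,-0.319,0,0,0,0,1],[-0.265,-0.319,0,0,0,0,1],[-0.265,-0.319,0,0,0,0,1],[-0.265,-0.319,0,0,0,0,1],[-0.265,-0.319,0,0,0,0,1],[-0.265,-0.319,0,0,0,0,1],[-0.265,-0.319,0,0,0,0,1],[0,0,0.2,0,0,0,1],[0,0,0.2,0,0,0,1],[0,0,0,0,0,0,1]],
])

```text
time: 2.6
tool_pos: [0.6401, 0.1075, 0.1797]
tool_rot: [-0.003, -0.041, 0.999, -0.0]
contact_force: [0.1, -0.4, -0.2]
gripper_width: -0.004
grasp_force: 0.0
```

move_arm([
  [[0,0,0.2,0,0,0,1],[0,0,0.2,0,0,0,1],[0,0,0.26,0,0,0,1],[0,0,0,0,0,0,1],[0,0,0,0,0,0,1],[0,0,0,0,0,0,1],[0,0,0,0,0,0,1],[0,0,0,0,0,0,1],[0,0,0,0,0,0,1],[0,0,0,0,0,0,1]],
])

```text
time: 3.85
tool_pos: [0.642, 0.1078, 0.1041]
tool_rot: [-0.0, -0.041, 0.999, -0.0]
contact_force: [-0.4, 0.2, -0.3]
gripper_width: -0.004
grasp_force: 0.0
```

```bash
python3 - <<'E'
from h import *
f=manip.grab_frame("wrist"); g=manip.grab_frame("scene")
o=np.zeros((480,800,3),np.uint8); o[:360,:480]=cv2.resize(f["pixels"],(480,360)); c=cv2.resize(g["pixels"][200:380,300:460],(320,360)); o[:360,480:]=c
cv2.imwrite("pics/w1.png",o)
E
```

```text
(no output)
```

View pics/w1.png

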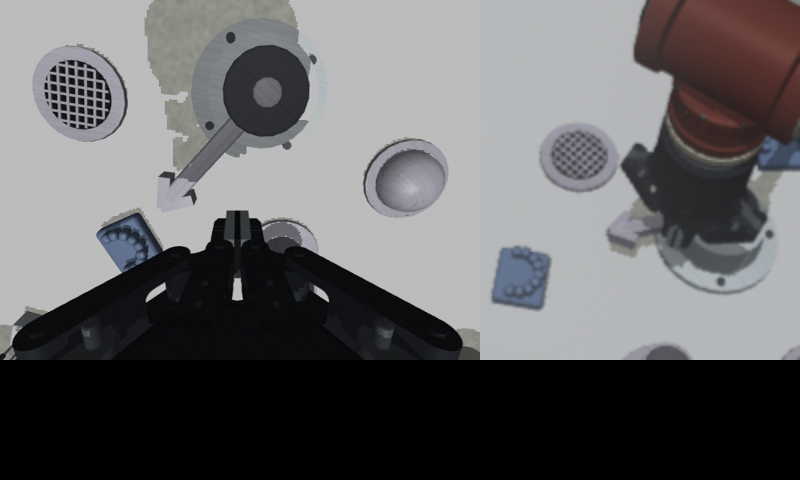

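The wrist view shows the fingertips at (237,215), clear of the bar on its anticlockwise side. I descend and start the push.

move_arm([
  [[0,0,0.17,0,0,0,1],[0,0,0.17,0,0,0,1],[0,0,0.15,0,0,0,1],[0,0,0,0,0,0,1],[0.05,-0.063,0,0,0,0,1],[0.05,-0.063,0,0,0,0,1],[0.05,-0.063,0,0,0,0,1],[0.05,-0.063,0,0,0,0,1],[0.05,-0.063,0,0,0,0,1],[0,0,0,0,0,0,1]],
])

```text
time: 5.2
tool_pos: [0.6148, 0.0667, 0.0454]
tool_rot: [-0.0, -0.041, 0.999, -0.0]
contact_force: [-0.3, 0.1, -0.3]
gripper_width: 0.002
grasp_force: 0.0
```

```bash
cat > ang.py <<'E'
from h import *
import sys
f=manip.grab_frame("wrist"); C=cloud(f); s=manip.state()
c=np.array([.561,.121]); d=C[...,:2]-c; R=np.hypot(d[...,0],d[...,1]); b=np.degrees(np.arctan2(d[...,1],d[...,0]))
m=(abs(C[...,2]-.066)<.003)&(R>.036)&(R<.120)&(f["pixels"].max(2)>60)
n,l,st,_=cv2.connectedComponentsWithStats(m.astype(np.uint8)); m=l==1+np.argmax(st[1:,4])
p=C[m][:,:2].astype(np.float32); q=p[R[m]<.09]
v=cv2.fitLine(q,cv2.DIST_HUBER,0,.001,.001).ravel(); v=v if v[1]<0 else np.r_[-v[:2],v[2:]]
print(s["tool_pos"],"line",np.degrees(np.arctan2(v[1],v[0])),"bearing mean",np.degrees(np.arctan2(*(q.mean(0)-c)[::-1])),len(q),"perp",(c-v[2:])@[-v[1],v[0]],R[m].max())
from meas import disc
try: 
    h=disc(f,[.561,.121],.066,.03,.008,.003); g=disc(f,[.5746,-.0427],.011,.042,.028); print(h,g, np.degrees(np.arctan2(*(g[0]-h[0])[::-1])))
except Exception as e: print(e)
np.save("w.npy",f,allow_pickle=True); cv2.imwrite("pics/w_%s.png"%sys.argv[1],f["pixels"])
E
python3 ang.py a
```

```text
[0.61493795 0.06704771 0.04530803] line -60.020557 bearing mean -60.651605518262926 4618 perp 0.0006878715365424941 0.11997394423828621
(array([0.56179936, 0.12012919]), 28, np.float64(0.0007514425000835719)) (array([ 0.57581109, -0.04334988]), 30, np.float64(0.0001545159364940471)) -85.10117541894478
```

View pics/w_a.png

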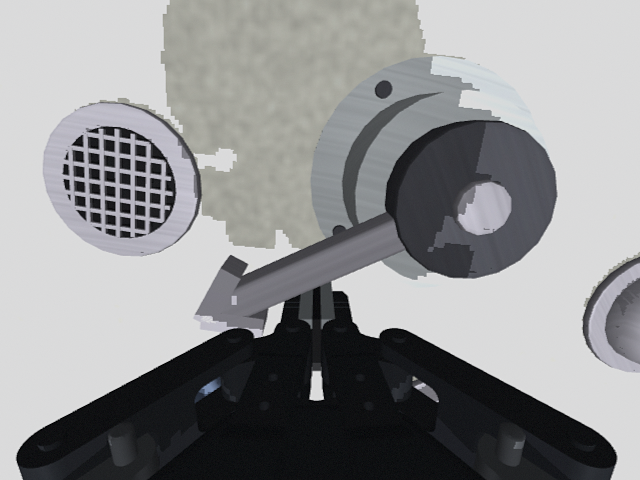

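The view shows the arm at about -60°, pushed as predicted, with the grille at (120,178). I go on with the push and stop short.

move_arm([
  [[0.03,-0.018,0,0,0,0,1],[0.03,-0.018,0,0,0,0,1],[0.03,-0.019,0,0,0,0,1],[0.03,-0.019,0,0,0,0,1],[0.03,-0.019,0,0,0,0,1],[0.026,-0.018,0,0,0,0,1],[0,0,0,0,0,0,1],[0,0,0,0,0,0,1],[0,0,0,0,0,0,1],[0,0,0,0,0,0,1]],
])

```text
time: 6.5
tool_pos: [0.5952, 0.0527, 0.0452]
tool_rot: [-0.0, -0.041, 0.999, -0.0]
contact_force: [0.2, -0.7, 0.1]
gripper_width: 0.003
grasp_force: 0.0
```

```bash
python3 ang.py b
```

```text
[0.59518258 0.05271766 0.04520956] line -77.32464 bearing mean -78.00573297118842 4597 perp 0.0009545988790935264 0.11979558437245603
(array([0.56159224, 0.12027825]), 27, np.float64(0.0002982018982126845)) (array([ 0.57578018, -0.04339297]), 30, np.float64(0.00019313433896851577)) -85.04566667138937
```

move_arm([
  [[0.02,0,0,0,0,0,1],[0.02,0,0,0,0,0,1],[0.02,0,0,0,0,0,1],[0,0,0,0,0,0,1],[0,0,0,0,0,0,1],[0,0,0,0,0,0,1],[0,0,0,0,0,0,1],[0,0,0,0,0,0,1],[0,0,0,0,0,0,1],[0,0,0,0,0,0,1]],
])

```text
time: 7.8
tool_pos: [0.588, 0.0522, 0.0452]
tool_rot: [-0.0, -0.041, 0.999, 0.0]
contact_force: [0.3, 0.6, -0.7]
gripper_width: 0.001
grasp_force: 0.3
```

```bash
sed -i 's/c=np.array(\[.561,.121\])/c=np.array([.5616,.1203])/' ang.py; python3 ang.py c
```

```text
[0.58794154 0.05221708 0.04516906] line -82.2594 bearing mean -83.26569496525602 4613 perp 0.001105659066762038 0.11955778410343983
(array([0.5616867 , 0.12013778]), 28, np.float64(0.0009998750759697501)) (array([ 0.57561261, -0.04370889]), 30, np.float64(0.001366419281516781)) -85.14190491103209
```

```bash
cat > ang2.py <<'E'
from h import *
from meas import disc
f=np.load("w.npy",allow_pickle=True).item(); C=cloud(f)
h=disc(f,[.5616,.1203],.066,.03,.008,.003)[0]; g=disc(f,[.5757,-.0435],.011,.042,.028)[0]
nut=None; m=(np.hypot(C[...,0]-h[0],C[...,1]-h[1])<.02)&(C[...,2]>.071); print("nut",cv2.minAreaRect(C[m][:,:2].astype(np.float32)),m.sum())
t=np.degrees(np.arctan2(*(g-h)[::-1])); print("hub",h,"grille",g,"target",t)
T=np.linalg.inv(f["view"])[:3,3]; print("cam",T)
for c in (h,):
    a=np.radians(t); u=np.array([np.cos(a),np.sin(a)]); n=np.array([-u[1],u[0]])
    d=C[...,:2]-c; x=d@u; y=d@n
    print("z top",np.median(C[...,2][(x>.045)&(x<.085)&(abs(y)<.004)]))
    zt=np.median(C[...,2][(x>.045)&(x<.085)&(abs(y)<.004)])
    k=(abs(C[...,2]-zt)<.0015); rows=[]
    for r in np.arange(.036,.12,.006):
        s=k&(abs(x-r)<.003)&(abs(y)<.03)
        if s.sum()>5: q=np.percentile(y[s],[2,98])*1000; print(round(r,3),q.round(1),q.mean().round(2),s.sum())
E
python3 ang2.py
```

```text
nut ((0.5646169185638428, 0.11804626137018204), (0.02766893245279789, 0.03309399634599686), 37.07950210571289) 4450
hub [0.5616867  0.12013778] grille [ 0.57561261 -0.04370889] target -85.14190496528386
cam [0.51574629 0.04563903 0.18799367]
z top 0.13875437937401958
0.036 [11.1 12.8] 11.94 25
0.042 [ 9.5 11.8] 10.64 353
0.048 [ 9.3 11.6] 10.44 246
0.054 [1.1 3.2] 2.18 296
0.06 [1.3 3.1] 2.19 304
0.066 [ 1.9 11.5] 6.72 526
0.072 [ 9.4 11.6] 10.48 455
0.078 [ 1.5 11.4] 6.44 448
0.084 [1.2 3. ] 2.12 335
0.09 [ 1.2 10.7] 5.91 147
0.096 [ 9.2 11.5] 10.33 442
0.102 [10.  12.4] 11.17 177
```

View pics/w_c.png

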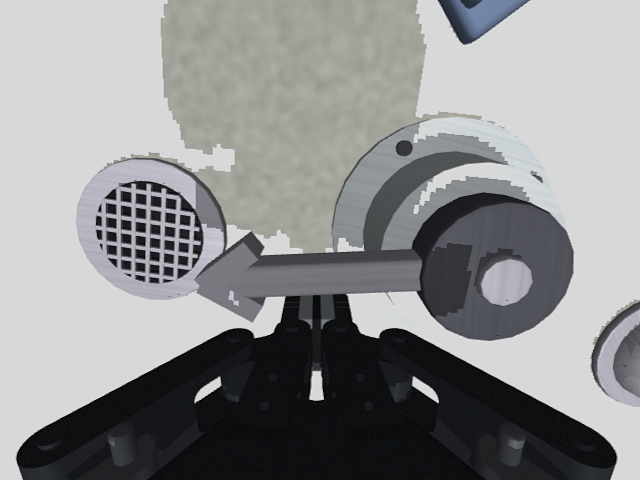

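The arm nearly points at the grille: arrow tip at (195,287), nut centre at (507,280), grille centre at (150,230). Next I refine the bearing with rays.

```bash
sed -i 's/zt=np.median.*/zt=.066/; s/<.0015)/<.002)/' ang2.py; cat >> ang2.py <<'E'
F=f["depth"]
b=lambda p,q=h:np.degrees(np.arctan2(*(p[:2]-q[:2])[::-1]))
m=(abs(C[...,2]-.075)<.0025)&(np.hypot(C[...,0]-h[0],C[...,1]-h[1])<.02); print("nut z",np.median(C[m],0),m.sum())
E
python3 ang2.py; python3 - <<'E'
from h import *
f=np.load("w.npy",allow_pickle=True).item()
nut=pt(f,507,280,.075); tip=pt(f,195,287,.066); print(nut,tip,np.degrees(np.arctan2(*(tip-nut)[1::-1])), np.hypot(*(tip-nut)[:2]))
e=cv2.Canny(cv2.GaussianBlur(f["pixels"],(3,3),0),30,80)
for u in range(280,410,15): print(u,[v for v in range(235,310) if e[v,u]],end=' ')
E
```

```text
nut ((0.5646169185638428, 0.11804626137018204), (0.02766893245279789, 0.03309399634599686), 37.07950210571289) 4450
hub [0.5616867  0.12013778] grille [ 0.57561261 -0.04370889] target -85.14190496528386
cam [0.51574629 0.04563903 0.18799367]
z top 0.13875437937401958
0.036 [-5.3  7.9] 1.31 492
0.042 [-5.   8.1] 1.57 478
0.048 [-4.7  8.3] 1.83 482
0.054 [-4.6  8.6] 2.03 490
0.06 [-4.2 14.9] 5.33 545
0.066 [-4.  10.8] 3.39 531
0.072 [-3.8 10.8] 3.5 547
0.078 [-3.6 14.6] 5.47 548
0.084 [-3.2 14.5] 5.66 502
0.09 [-3.  10.1] 3.55 482
0.096 [-11.6  20. ] 4.22 987
0.102 [-11.   18.5] 3.75 1019
0.108 [-6.9 15.2] 4.16 739
0.114 [-2.7 11.8] 4.54 448
nut z [0.56100911 0.11939634 0.07495458] 2070
[0.56065536 0.12013882 0.075     ] [0.57759356 0.00170669 0.066     ] -81.86073168040457 0.11963725019108847
280 [254, 265, 296] 295 [247, 253, 265, 295] 310 [253, 264, 294] 325 [248, 249, 250, 252, 264, 294] 340 [237, 252, 263, 293] 355 [246, 251, 262, 293] 370 [262, 292] 385 [250, 261, 293] 400 [249, 260, 291]
```

move_arm([
  [[0.012,0,0,0,0,0,1],[0.012,0,0,0,0,0,1],[0,0,0,0,0,0,1],[0,0,0,0,0,0,1],[0,0,0,0,0,0,1],[0,0,0,0,0,0,1],[0,0,0,0,0,0,1],[0,0,0,0,0,0,1],[0,0,0,0,0,0,1],[0,0,0,0,0,0,1]],
])

```text
time: 9.1
tool_pos: [0.5851, 0.0519, 0.0452]
tool_rot: [-0.0, -0.041, 0.999, 0.0]
contact_force: [0.6, -0.2, 1.1]
gripper_width: -0.005
grasp_force: 0.0
```

```bash
python3 ang.py d; python3 ang2.py
```

```text
[0.58513798 0.05191133 0.04524805] line -84.40728 bearing mean -85.47122265429411 4578 perp 0.0011708035877924013 0.11964959408917963
(array([0.56159157, 0.12009267]), 28, np.float64(0.0012505841853537876)) (array([ 0.57576025, -0.04356632]), 28, np.float64(0.0005119245649700838)) -85.05199027371165
nut ((0.5637897253036499, 0.11680129170417786), (0.02338700369000435, 0.029604757204651833), 61.38811492919922) 4947
hub [0.56159157 0.12009267] grille [ 0.57576025 -0.04356632] target -85.05199030700496
cam [0.51290506 0.04535309 0.18804134]
z top 0.13030208745048316
0.036 [-6.5  6.5] -0.0 470
0.042 [-6.7  6.4] -0.16 477
0.048 [-6.7  6.1] -0.3 477
0.054 [-6.6  6.3] -0.16 478
0.06 [-6.5 12. ] 2.72 539
0.066 [-6.5  8. ] 0.78 522
0.072 [-6.6  7.9] 0.67 547
0.078 [-6.6 11.8] 2.64 559
0.084 [-6.5 11.8] 2.66 519
0.09 [-6.7  6.6] -0.02 485
0.096 [-15.9  15.7] -0.06 998
0.102 [-14.6  15.1] 0.24 1030
0.108 [-10.7  11.4] 0.34 739
0.114 [-7.1  7.7] 0.34 458
nut z [0.56099931 0.119422   0.07495475] 2018
```

The arm now points at the grille to within about 0.3°. I retreat away from the bar and then lift.

move_arm([
  [[-0.05,0,0,0,0,0,1],[-0.1,0,0,0,0,0,1],[-0.1,0,0,0,0,0,1],[0,0,-0.1,0,0,0,1],[0,0,-0.3,0,0,0,1],[0,0,-0.4,0,0,0,1],[0,0,-0.4,0,0,0,1],[0,0,0,0,0,0,1],[0,0,0,0,0,0,1],[0,0,0,0,0,0,1]],
])

```text
time: 10.4
tool_pos: [0.614, 0.0544, 0.1874]
tool_rot: [-0.002, -0.041, 0.999, 0.0]
contact_force: [0.4, 1.1, -1.4]
gripper_width: -0.001
grasp_force: 0.0
```

```bash
python3 ang.py e; python3 ang2.py|grep -E "^0|targ"; python3 -c "
from h import *
s=manip.state();print(s['joint_pos'],s['tool_pos'],s['tool_rot'])
x=np.array([-.9966,-.082]);y=np.array([-.082,.9966]);d=np.array([.417,-.327])-s['tool_pos'][:2];print(d@x/.12,d@y/.12)"
```

```text
[0.61400039 0.05438212 0.1872498 ] line -84.75428 bearing mean -84.91403270520036 1204 perp 0.00017498237894244227 0.11967034293334965
(array([0.56187246, 0.12000891]), 28, np.float64(0.0009344603410485681)) (array([ 0.57576459, -0.04355114]), 30, np.float64(0.0007828634880331759)) -85.14518155155969
hub [0.56187246 0.12000891] grille [ 0.57576459 -0.04355114] target -85.14518155976295
0.036 [-6.6  6.6] 0.0 134
0.042 [-6.6  6.5] -0.03 136
0.048 [-6.6  6.5] -0.03 137
0.054 [-6.6  6.5] -0.05 130
0.06 [-6.6  6.5] -0.04 142
0.066 [-6.6  6.5] -0.05 124
0.072 [-6.2  6.5] 0.17 139
0.078 [-6.6  6.4] -0.1 141
0.084 [-6.4  6.4] 0.01 124
0.09 [-6.   6.8] 0.37 135
0.096 [-15.1  15.7] 0.29 268
0.102 [-14.4  14.9] 0.23 291
0.108 [-9.9 11. ] 0.51 206
0.114 [-6.8  7.1] 0.13 126
[-3.23311852e-02  6.50842432e-02  1.67442049e+00  5.80600794e-06
  1.40560405e+00 -1.68496517e+00] [0.61400039 0.05438212 0.1872498 ] [-1.75314226e-03 -4.09068663e-02  9.99161417e-01  1.31518206e-04]
1.8966993868342719 -3.032761562162961
```

The selector is within about 0.2° of the target. Now I move over behind the toggle ball, then turn the tool.

move_arm([
  [[0.19,-0.303,0,0,0,0,1],[0.19,-0.303,0,0,0,0,1],[0.19,-0.303,0,0,0,0,1],[0.19,-0.303,0,0,0,0,1],[0.19,-0.303,0,0,0,0,1],[0.19,-0.303,0,0,0,0,1],[0.19,-0.303,0,0,0,0,1],[0.19,-0.303,0,0,0,0,1],[0.19,-0.303,0,0,0,0,1],[0.19,-0.303,0,0,0,0,1]],
])

```text
time: 11.7
tool_pos: [0.4163, -0.3273, 0.1879]
tool_rot: [-0.001, -0.041, 0.999, 0.001]
contact_force: [0.6, -0.8, 0.4]
gripper_width: -0.0
grasp_force: 0.0
```

move_arm([
  [[0,0,0,0,0,-0.65,1],[0,0,0,0,0,-0.65,1],[0,0,0,0,0,-0.65,1],[0,0,0,0,0,0,1],[0,0,0,0,0,0,1],[0,0,0,0,0,0,1],[0,0,0,0,0,0,1],[0,0,0,0,0,0,1],[0,0,0,0,0,0,1],[0,0,0,0,0,0,1]],
])

```text
time: 12.95
tool_pos: [0.4176, -0.3267, 0.1893]
tool_rot: [0.0, -0.186, 0.983, -0.0]
contact_force: [-0.2, -0.4, 0.0]
gripper_width: 0.002
grasp_force: 0.0
```

```bash
cat > mot.py <<'E'
from h import *
import sys
f=manip.grab_frame("wrist"); C=cloud(f); s=manip.state(); print(s["tool_pos"],s["tool_rot"].round(3),s["joint_pos"][5])
def rc(c,r,z0,z1):
    m=(np.hypot(C[...,0]-c[0],C[...,1]-c[1])<r)&(C[...,2]>z0)&(C[...,2]<z1); p=C[m].astype(np.float32); print(len(p), cv2.minAreaRect(p[:,:2]) if len(p)>3 else '', p[:,2].max() if len(p) else '')
rc((.495,-.2975),.05,.019,.029); rc(tuple(map(float,sys.argv[2:4])),.028,.092,.125)
cv2.imwrite("pics/m_%s.png"%sys.argv[1],f["pixels"])
E
python3 mot.py a .462 -.31
```

```text
[ 0.4175948  -0.32667912  0.18929085] [-0.    -0.186  0.983 -0.   ] -2.7493173181746444Traceback (most recent call last):
  File "mot.py", line 6, in <module>
    rc((.495,-.2975),.05,.019,.029); rc(tuple(map(float,sys.argv[2:4])),.028,.092,.125)
    ~~^^^^^^^^^^^^^^^^^^^^^^^^^^^^^
  File "mot.py", line 5, in rc
    m=(np.hypot(C[...,0]-c[0],C[...,1]-c[1])<r)&(C[...,2]>z0)&(C[...,2]<z1); p=C[m].astype(np.float32); print(len(p), cv2.minAreaRect(p[:,:2]) if len(p)>3 else '', p[:,2].max() if len(p) else '')
                                                                                                                      ~~~~~~~~~~~~~~~^^^^^^^^^
cv2.error: OpenCV(4.12.0) /io/opencv/modules/imgproc/src/convhull.cpp:143: error: (-215:Assertion failed) total >= 0 && (depth == CV_32F || depth == CV_32S) in function 'convexHull'
```

move_arm([
  [[0,0,0.2,0,0,0,1],[0,0,0.2,0,0,0,1],[0,0,0.2,0,0,0,1],[0,0,0.15,0,0,0,1],[0,0,0.14,0,0,0,1],[0,0,0,0,0,0,1],[0,0,0,0,0,0,1],[0,0,0,0,0,0,1],[0,0,0,0,0,0,1],[0,0,0,0,0,0,1]],
])

```text
time: 14.25
tool_pos: [0.4178, -0.3268, 0.0829]
tool_rot: [0.0, -0.186, 0.983, -0.0]
contact_force: [0.0, -0.6, 0.1]
gripper_width: -0.0
grasp_force: 0.0
```

```bash
cat > vw.py <<'E'
from h import *
import sys
o=np.zeros((480,800,3),np.uint8)
for i,(n,(a,b,c,d)) in enumerate((("top",(240,360,380,500)),("scene",(130,250,220,340)))):
    f=manip.grab_frame(n); o[:400,i*400:i*400+400]=cv2.resize(f["pixels"][a:b,c:d],(400,400),interpolation=cv2.INTER_CUBIC)
cv2.imwrite(sys.argv[1],o)
E
python3 vw.py pics/v1.png
```

```text
(no output)
```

View pics/v1.png

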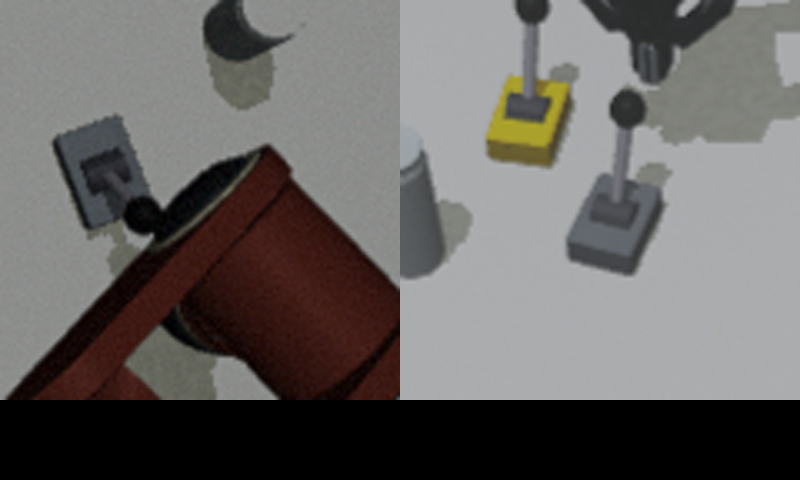

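The scene crop (right) shows the shut fingertips at (652,65), behind the grey block's ball at (628,108) and clear of the yellow one at (530,8). I push along the block's +x.

move_arm([
  [[-0.09,0,0,0,0,0,1],[-0.09,0,0,0,0,0,1],[-0.09,0,0,0,0,0,1],[-0.09,0,0,0,0,0,1],[-0.09,0,0,0,0,0,1],[-0.09,0,0,0,0,0,1],[-0.08,0,0,0,0,0,1],[-0.06,0,0,0,0,0,1],[-0.04,0,0,0,0,0,1],[0,0,0,0,0,0,1]],
])

```text
time: 15.6
tool_pos: [0.4983, -0.2949, 0.0824]
tool_rot: [0.0, -0.186, 0.983, 0.0]
contact_force: [-1.3, -0.0, 0.5]
gripper_width: -0.003
grasp_force: 0.0
```

```bash
cat > ball.py <<'E'
from h import *
b=np.array([np.cos(np.radians(21.4)),np.sin(np.radians(21.4))]); n=np.array([-b[1],b[0]]); c=np.array([.495,-.2975])
s=manip.state(); print("tool along",(s["tool_pos"][:2]-c)@b,(s["tool_pos"][:2]-c)@n,s["contact_force"])
for v in("top","scene"):
    f=manip.grab_frame(v); C=cloud(f); x=(C[...,:2]-c)@b; y=(C[...,:2]-c)@n
    m=(abs(y)<.016)&(x>.022)&(x<.07)&(C[...,2]>.082)&(C[...,2]<.125)
    if m.sum()>3: print(v,m.sum(),"x",x[m].min(),x[m].max(),"y",y[m].mean(),"ztop",C[m][:,2].max(), "tilt",np.arctan2(x[m].max()-.013,.07)+.5)
E
python3 ball.py
```

```text
tool along 0.0040178870546603695 0.0012508258293454735 [-1.30240302 -0.03543401  0.48431   ]
scene 106 x 0.022308067017668576 0.04216191288141244 y 0.0014571537943377962 ztop 0.11151651110253902 tilt 0.8947332531248704
```

move_arm([
  [[-0.03,0,0,0,0,0,1],[-0.03,0,0,0,0,0,1],[-0.015,0,0,0,0,0,1],[0,0,0,0,0,0,1],[0,0,0,0,0,0,1],[0,0,0,0,0,0,1],[0,0,0,0,0,0,1],[0,0,0,0,0,0,1],[0,0,0,0,0,0,1],[0,0,0,0,0,0,1]],
])

```text
time: 16.95
tool_pos: [0.5064, -0.2918, 0.0825]
tool_rot: [0.0, -0.186, 0.983, -0.0]
contact_force: [-0.2, 0.4, 0.4]
gripper_width: 0.0
grasp_force: 0.0
```

```bash
python3 ball.py
```

```text
tool along 0.012688593740914689 0.0011526773179113938 [-0.18471112  0.41462615  0.39392466]
scene 160 x 0.022018712185871283 0.04978697901280299 y 0.0016949831235889858 ztop 0.12218959848859146 tilt 0.983861039196607
```

Not against the stop yet; I continue in small steps.

move_arm([
  [[-0.012,0,0,0,0,0,1],[-0.012,0,0,0,0,0,1],[0,0,0,0,0,0,1],[0,0,0,0,0,0,1],[0,0,0,0,0,0,1],[0,0,0,0,0,0,1],[0,0,0,0,0,0,1],[0,0,0,0,0,0,1],[0,0,0,0,0,0,1],[0,0,0,0,0,0,1]],
])

```text
time: 18.3
tool_pos: [0.5084, -0.2909, 0.0822]
tool_rot: [-0.001, -0.186, 0.983, 0.0]
contact_force: [-5.7, -2.5, -0.6]
gripper_width: -0.005
grasp_force: 2.6
```

```bash
python3 ball.py
```

```text
tool along 0.014862497581115375 0.001310826534393154 [-5.68690898 -2.45493556 -0.55479256]
scene 195 x 0.02205507864480861 0.0531065543088644 y 0.0023907902098345524 ztop 0.12484476919753396 tilt 1.0202928697359694
```

A force of 6 N along -b is well above the lever's friction, so it's on its stop. One more millimetre, then I back off and lift.

move_arm([
  [[-0.008,0,0,0,0,0,1],[0,0,0,0,0,0,1],[0.05,0,0,0,0,0,1],[0.15,0,0,0,0,0,1],[0.15,0,0,0,0,0,1],[0,0,-0.2,0,0,0,1],[0,0,-0.4,0,0,0,1],[0,0,-0.4,0,0,0,1],[0.3,0,0,0,0,0,1],[0.3,0,0,0,0,0,1]],
])

```text
time: 19.65
tool_pos: [0.4028, -0.3328, 0.2037]
tool_rot: [0.001, -0.186, 0.982, -0.001]
contact_force: [-0.2, -0.3, 0.0]
gripper_width: -0.001
grasp_force: 0.0
```

move_arm([
  [[0.2,0,0,0,0,0,1],[0,0,0,0,0,0,1],[0,0,0,0,0,0,1],[0,0,0,0,0,0,1],[0,0,0,0,0,0,1],[0,0,0,0,0,0,1],[0,0,0,0,0,0,1],[0,0,0,0,0,0,1],[0,0,0,0,0,0,1],[0,0,0,0,0,0,1]],
])

```text
time: 20.9
tool_pos: [0.3815, -0.3408, 0.2025]
tool_rot: [-0.0, -0.186, 0.983, -0.0]
contact_force: [-0.6, 0.1, -0.6]
gripper_width: 0.002
grasp_force: 0.0
```

```bash
python3 ball.py; python3 - <<'E'
from h import *
f=manip.grab_frame("top"); cv2.imwrite("pics/end.png",f["pixels"][150:350,180:520].repeat(2,0).repeat(2,1))
E
```

```text
tool along -0.12148651831605686 0.0010584155719045932 [-0.61247814  0.14348712 -0.61083132]
top 105 x 0.02473269058336272 0.05009043546498497 y 0.0007322841164093092 ztop 0.10951432829153585 tilt 0.9872519014356231
scene 108 x 0.029853418101321295 0.05416328697864851 y 0.0014434362601144083 ztop 0.10499715635098483 tilt 1.0315841342156342
```

View pics/end.png

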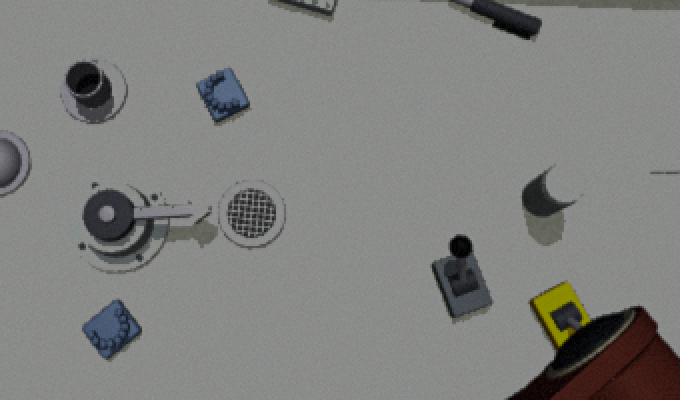

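The selector arm points at the grille centre (252,213), the toggle ball (460,245) leans towards +x, and the casts and can are undisturbed. I hand in.

```bash
python3 -c "
from plant import manip
print(manip.job_done())"
```

```text
the job is handed in; nothing more can be done
None
```

The job is handed in at about 21 s: the selector arm points at the middle of the mesh-grille intake (within about 0.3° by the wrist camera), the motor lever was then pushed fully over to its stop, and the casts and can were left standing; the hand-in gave no verdict.

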